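# Clamp the drum staves in the glue-up press

## Robot

A 6-joint arm with a two-finger parallel gripper is mounted at the origin on the work surface. World frame = base frame: x ahead of the robot, y to its left, z up, the work surface at z = 0. Lengths are in m, angles in rad, forces in N, time in s.
With the tool pointing down it reaches from about 0.425 to 0.95 m from the base axis. Payload 3.5 kg.
Tool frame: the origin (TCP) lies at the very end of the fingers, on their centre line; the grasp point (between the pads) lies 19 mm behind it; z points along the fingers, x is the direction in which the jaws open and shut, and the axes are right-handed (so a half turn about z gives the same grasp; the last joint's range is limited). The gripper opens to 85 mm and grips with 20 to 120 N. Pads are 22 mm wide; open, the fingers measure 114 mm over their backs; the gripper's body (76 mm by 85 mm) begins 54 mm behind the grasp point. The pads swing forward as they close: fully open they stand 13 mm farther back than shut.
Start: joints at [-1.255, 0.286, 1.577, -0, 1.279, -0.15], TCP at [0.303, -0.603, 0.231] pointing down, gripper open.
Joint ranges: [-2.77, 2.77], [-0.9, 2.22], [0.21, 2.48], [-1.53, 4.67], [0.24, 2.81], [-2.84, 2.84]. Speed limits (rad/s): [2.79, 2.79, 3.14, 3.14, 3.14, 3.14].

## Interface

Orientations are given as a unit quaternion [w, x, y, z].
In Python, from rig import robot gives the robot as it stands.
- The arm moves only by the tool carry_out, never from a script. Its argument "rows" is a list of rows, each a list of 5 numbers: the closure in counts, from 0 (fully open) to 255 (shut), then the shift along the world's x, y, z in cm, then the turn about the world's z in degrees. A call has 1 to 8 rows; each row is the pose to reach, as a shift and turn from the pose commanded when the call began; what a row does not reach only later rows make up. A row lasts 1/10 s, in which the tool goes at most 50 mm and 8.59 degrees, less where a joint would pass 70% of its speed; a pose out of reach is approached as far as the arm can. A call with a gripper value outside its range is refused whole. The fingers move at their own pace and stop on an object; the grip force is fixed at half the most. Time passes only in rows, so rows that repeat a pose let the fingers close. It gives the time, the measured TCP pose, the force and the opening at its end, in the units of the state.
- robot.sense(): the state, without advancing time (a new reading comes with each control period).
- robot.get_image(name): name is "side" or "top" or "wrist"; returns a dict with "frame" (420x560x3 uint8, red, green, blue), "depth" (420x560 float32, m along the optical axis (not along the pixel's ray), 0 where there is no reading), "fx", "fy", "cx", "cy" (pixels), "R" (3x3) and "t" (3): a world point X has camera coordinates R X + t. Camera axes: x right, y down, z forward; pixel columns grow to the right and rows downward; lengths in m; the calibration is good to about 2 mm. A picture is of the moment at which its call begins.
- robot.sign_off(): hands the job in, once; it reports no verdict.
The state is a dict: "clock": time; "joint_positions": joint angles; "qd": joint speeds; "joint_efforts": joint torques, N m; "tool_pos": TCP position; "ee_rot": TCP orientation; "wrist_force": force on the tool from outside, world axes, zero at the start; "wrist_torque": the same for the moment, N m; "finger_gap": opening from 0.0 (shut) to 1.0 (fully open).
Only numpy, scipy, OpenCV 4.12 (cv2) and the standard library are available. Lean on these libraries where they do the work, as an engineer would, in place of code of your own. Each camera call takes 0.05 s, during which the arm holds its last target.

## Task

On the bench stand two small wooden glue-up presses; the one with the red lever grip holds two drum staves. Swing that press's steel loop over so that it hooks behind the brass keeper, then push its red lever back and all the way down past centre so that the jaw stays clamped on the staves, and let go. Leave the empty press with the blue grip as it is.

Things in the scene. Friction and masses are not known exactly. Their poses are not given: they have to be found in the camera images.
- press: Press with two staves (red-brown, honey) and a red grip, fixed on the bench: board 240 x 140 x 18 mm, latch on a fixed cheek, keeper on the sliding jaw. Origin: on the bench under the lever pivot. x points from lever to keeper (away from the robot, +-20 deg), y along the pivot axis, z up; board spans x -110 to 130. Lever pivot at z 74; the loop hinges on the lever 22 mm out from it.
- keeper (a point): Point on the brass keeper: foot of the rear face (away from the lever) of a post 34 mm wide, 8 thick, 22 tall, leaning 12 deg away from the lever, on a dark steel block on the jaw. With the jaw open: x 65, z 62 from the press origin; post top z 84. The loop's bar belongs just behind the post, low on the block (bar centre at z about 66).
- loop_bar (a point): Middle of the cross bar at the steel loop's free end: 7 mm thick, 56 long along the press's y, 85 mm from the loop's hinge. At the start it leans back past the lever, away from the keeper, 20 to 45 deg past upright, against a stop. It turns almost freely: pushed past upright towards the keeper it falls and lands behind the post by itself, if the lever is still about upright.
- lever (a joint): Red lever (rad). It points up at 70 deg from the press's +x plus this angle: 0 leans to the keeper, 0.35 upright, 1.92 level on the far side from the keeper, 2.02 fully down. Round grip 18 mm thick, 35 to 78 mm from the pivot. Starts at 0.05 to 0.4. Stiff, stays where left (2 N at the grip); with the loop hooked up to 8 N, passes centre near 1.8, then stays down.
- jaw (a joint): Travel of the sliding jaw towards the staves (m): 0 open, with a 6 mm gap; about 0.0055 when clamped by the latch. A return spring (12 N rising to 30 N) pushes it open unless the hooked latch holds it.
- spare_loop_bar (a point): Same build, size and behaviour as the press with the staves, but it holds no wood and its grip is blue. This is the middle of its loop's cross bar. To be left alone.

How it is judged:
On the way:
1. the loop's bar lies behind the keeper, low on its block, with the lever not yet thrown (x of loop_bar in the frame of press above 0.064 m and z of loop_bar in the frame of press below 0.076 m and value of joint lever below 1.2 rad), for 0.1 s.
At the end, for the whole second after the job is handed in: the red lever is down past centre (joint above 1.9), the loop's bar is hooked low behind the keeper (less than 78 mm above the bench), the jaw is drawn more than 3 mm towards the staves, and all of it stays so with the lever at rest (value of joint lever above 1.9 rad and value of joint jaw above 0.003 m and z of loop_bar in the frame of press below 0.078 m and velocity of joint lever below 0.05 rad/s); the robot touches nothing.
It fails at once if the loop of the empty press with the blue grip is moved more than 20 mm (distance of spare_loop_bar from where it was at the start of the episode above 0.02 m).
It also fails if it takes over 43 s, if anything falls off the work surface, if the arm or the gripper's body presses on something with over 40 N, if the wrist force passes 120 N, or if a joint passes its speed limit or range.

## Working session

There is one attempt and no reset: what is moved stays moved. The work goes in short steps, Python scripts to look and compute and a tool call to move; the robot and the scene stay as the last step left them, time stands still between calls to the robot, and variables do not carry over. Pictures are saved under pics/ and viewed, and the job is handed in when it is done.

Besides the shell and the picture viewer there is one more tool, called after "Request:" as name([rows], argument=value, ...), one row to a line, values as JSON. carry_out: Moves the arm, as the interface text tells. Its arguments: {"type":"object","properties":{"rows":{"type":"array","items":{"type":"array","items":{"type":"number"}}}},"required":["rows"]}

```bash
mkdir -p pics; ls
cat > h.py <<'E'
import numpy as np, cv2, pickle
from rig import robot
def snap(n,tag):
    d=robot.get_image(n); pickle.dump(d,open(f'pics/{tag}.pkl','wb'))
    cv2.imwrite(f'pics/{tag}.png',d['frame'][:,:,::-1]); return d
def world(d,u,v,z=None):
    R=np.array(d['R']);t=np.array(d['t'])
    if z is None: z=d['depth'][int(v),int(u)]
    c=np.array([(u-d['cx'])/d['fx'],(v-d['cy'])/d['fy'],1])*z
    return R.T@(c-t)
def proj(d,X):
    c=np.array(d['R'])@np.array(X)+np.array(d['t']); return d['fx']*c[0]/c[2]+d['cx'],d['fy']*c[1]/c[2]+d['cy']
E
python3 - <<'E'
from h import *
print(robot.sense())
snap('side','s0');snap('top','t0')
E
```

```text
pics
{'clock': 0.0, 'joint_positions': array([-1.25498665e+00,  2.87198738e-01,  1.57821063e+00,  3.33012612e-05,
        1.27863099e+00, -1.49994788e-01]), 'qd': array([-9.41621580e-05,  1.42638098e-03,  1.46404342e-03,  1.25341744e-03,
       -3.34834876e-04, -5.63224761e-04]), 'joint_efforts': array([-1.45182912e-04, -4.05985057e+01, -2.92622674e+01, -1.72472337e-04,
        5.85464193e-03,  2.83941191e-07]), 'tool_pos': array([ 0.30299439, -0.60241541,  0.22990694]), 'ee_rot': array([-8.02921092e-04,  8.51214112e-01, -5.24817146e-01, -9.23788003e-04]), 'wrist_force': array([ 0.30502995,  0.60363404, -0.22940328]), 'wrist_torque': array([ 0.04758099, -0.013488  ,  0.0227705 ]), 'finger_gap': 0.9995379532686297}
```

View pics/s0.png

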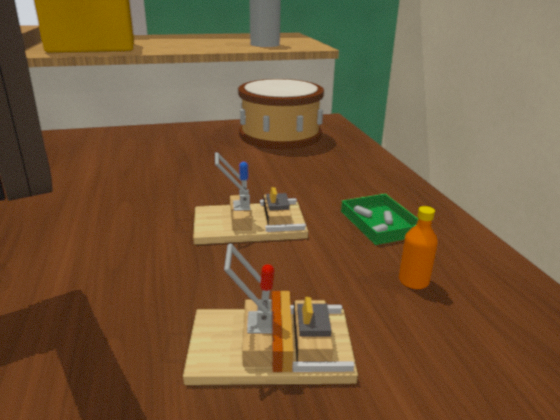

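View pics/t0.png

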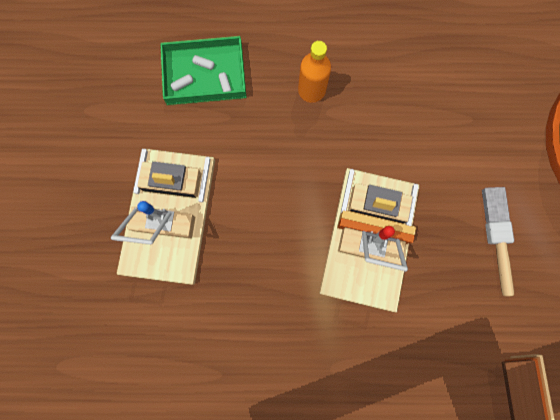

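The red press is at about (370,240) in the top view, with its loop leaning back towards the robot. The blue press is at about (165,215). I'll enlarge both views to measure.

Run:
```python
from h import *
d=pickle.load(open('pics/t0.pkl','rb'));f=d['frame'][150:330,300:450,::-1]
cv2.imwrite('pics/t0c.png',cv2.resize(f,None,fx=3.3,fy=3.3,interpolation=cv2.INTER_CUBIC))
d=pickle.load(open('pics/s0.pkl','rb'));f=d['frame'][230:390,180:370,::-1]
cv2.imwrite('pics/s0c.png',cv2.resize(f,None,fx=3.5,fy=3.5,interpolation=cv2.INTER_CUBIC))
```

```text
(no output)
```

View pics/t0c.png

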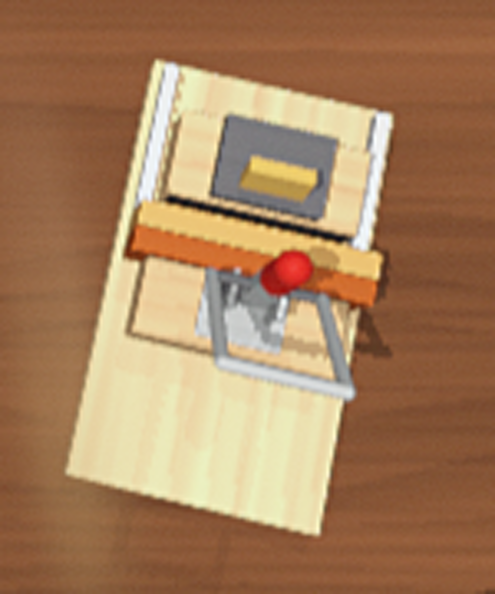

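View pics/s0c.png

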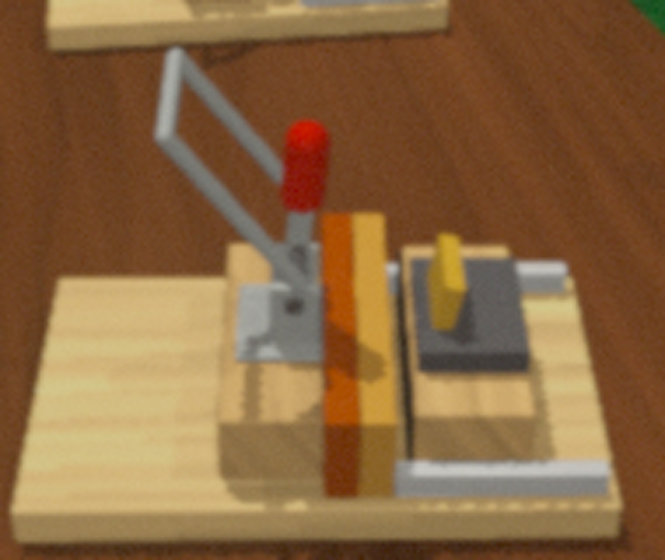

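```bash
cat >> h.py <<'E'
def onz(d,u,v,z):
    a=world(d,u,v,0.1);b=world(d,u,v,1.0); return a+(b-a)*(z-a[2])/(b[2]-a[2])
E
python3 - <<'E'
from h import *
d=pickle.load(open('pics/t0.pkl','rb'))
C=[onz(d,300+a/3.3,150+b/3.3,0.018) for a,b in [(157,60),(392,115),(67,475),(320,535)]]
for c in C: print(c)
bl,br,fl,fr=C
print([np.linalg.norm(x) for x in (bl-fl,br-fr,bl-br,fl-fr)])
ax=((bl-fl)+(br-fr));ax/=np.linalg.norm(ax);ay=np.array([-ax[1],ax[0],0]);print('yaw',np.degrees(np.arctan2(ax[1],ax[0])))
o=sum(C)/4-ax*0.010; o[2]=0; print('origin',o)
np.savez('press.npz',o=o,ax=ax,ay=ay)
def loc(p): q=p-o; return np.array([q@ax,q@ay,p[2]])
for n,(u,v) in dict(barL=(300+222/3.3,150+360/3.3),barR=(300+350/3.3,150+393/3.3),barM=(300+285/3.3,150+377/3.3),grip=(300+295/3.3,150+268/3.3),keep=(300+285/3.3,150+165/3.3)).items():
    p=world(d,u,v); print(n,p,loc(p))
s=pickle.load(open('pics/s0.pkl','rb'))
for n,(u,v) in dict(sbn=(180+166/3.5,230+135/3.5),sbf=(180+177/3.5,230+55/3.5),tip=(180+307/3.5,230+135/3.5),gripmid=(180+303/3.5,230+180/3.5),pivot=(180+294/3.5,230+306/3.5),keep=(180+447/3.5,230+300/3.5)).items():
    p=world(s,u,v); print(n,p,loc(p))
def W(x,y,z): return o+ax*x+ay*y+np.array([0,0,z])
# project model: keeper post top, pivot into both
for n,q in dict(pivot=(0,0,.074),keepfoot=(.065,0,.062)).items():
    u,v=proj(d,W(*q));u2,v2=proj(s,W(*q)); print(n,(u-300)*3.3,(v-150)*3.3,(u2-180)*3.5,(v2-230)*3.5)
E
```

```text
[ 0.6672785  -0.15243403  0.018     ]
[ 0.63578954 -0.28605771  0.018     ]
[ 0.43315383 -0.09779846  0.018     ]
[ 0.4025662 -0.2336234  0.018    ]
[np.float64(0.2404150782553612), np.float64(0.23904494080323826), np.float64(0.13728379965794288), np.float64(0.1392264958164873)]
yaw -12.903831847125675
origin [ 0.52494956 -0.19024525  0.        ]
barL [ 0.48566239 -0.15095255  0.16899911] [-0.04706968  0.02952699  0.16899911]
barR [ 0.4718043  -0.20692956  0.16758892] [-0.04807728 -0.02813112  0.16758892]
barM [ 0.47849356 -0.1784596   0.16851679] [-0.04791472  0.00111368  0.16851679]
grip [ 0.52918255 -0.19004495  0.15026515] [0.00408137 0.00114053 0.15026515]
keep [ 0.59193054 -0.20573195  0.08345648] [ 0.06874789 -0.00013772  0.08345648]
sbn [ 0.47442763 -0.20580397  0.16575956] [-0.04577155 -0.02644813  0.16575956]
sbf [ 0.48681685 -0.15421195  0.16724689] [-0.0452165   0.0266077   0.16724689]
tip [ 0.53113383 -0.19290556  0.14790527] [ 0.00662218 -0.00121209  0.14790527]
gripmid [ 0.52846629 -0.1977334   0.13022759] [ 0.00510015 -0.00651371  0.13022759]
pivot [ 0.52306565 -0.20565579  0.07429752] [ 0.00160508 -0.01544208  0.07429752]
keep [ 0.58344322 -0.21909418  0.07659145] [ 0.06345889 -0.01505786  0.07659145]
pivot 255.70960399293702 295.9233820478867 290.23079113543076 281.40958137065144
keepfoot 272.87844213055087 180.05269009965795 446.25961395313556 303.0767778052952
```

The board measures 240 x 139 mm. The keeper, pivot and bar all project within a few mm of where they should be. The bar is at press (-0.048, 0, 0.166) and the lever is about upright. I'll shut the gripper and move behind the bar, staying high.

Request:
carry_out([
  [255, 1.5, 4.5, 0.5, -8],
  [255, 3, 9, 0.5, -16],
  [255, 4.5, 13.5, 0.5, -24],
  [255, 6, 18, 0.5, -32],
  [255, 7.5, 22.5, 0.5, -39.6],
  [255, 9, 27, 0.5, -39.6],
  [255, 10.5, 31.5, 0.5, -39.6],
  [255, 12, 36, 0.5, -39.6],
])

```text
clock: 0.9
tool_pos: [0.4232, -0.241, 0.2359]
ee_rot: [0.0, -0.623, 0.782, 0.0]
wrist_force: [1.7, -0.4, -0.2]
finger_gap: 0.001
```

Request:
carry_out([
  [255, 1.4, 3.5, 0, 0],
  [255, 2.6, 6.8, 0, 0],
  [255, 2.6, 6.8, 0, 0],
  [255, 2.6, 6.8, -3, 0],
  [255, 2.6, 6.8, -5, 0],
  [255, 2.6, 6.8, -7, 0],
  [255, 2.6, 6.8, -7.6, 0],
  [255, 2.6, 6.8, -7.6, 0],
])

```text
clock: 1.7
tool_pos: [0.4483, -0.1752, 0.1592]
ee_rot: [-0.001, -0.623, 0.782, 0.001]
wrist_force: [0.4, -0.0, 0.1]
finger_gap: 0.001
```

Run:
```python
from h import *
q=np.load('press.npz');s=robot.sense();p=s['tool_pos'];d=p-q['o'];print(s['clock'],p,d@q['ax'],d@q['ay'],s['wrist_force'],s['finger_gap'],s['ee_rot'])
snap('side','s1')
```

```text
1.7 [ 0.44833094 -0.17520452  0.15919997] -0.07804253474011252 -0.002449213835203364 [ 0.41243745 -0.02768415  0.12115102] 0.0009626088985603056 [-5.02672736e-04 -6.22846426e-01  7.82342935e-01  1.26850069e-03]
```

View pics/s1.png

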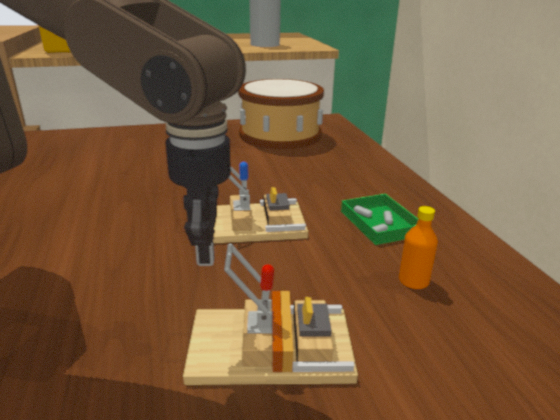

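The shut fingertips are at (205,260), just behind the bar at (230,258) and at its height. Next I push along press +x, above the lever tip.

Request:
carry_out([
  [255, 1.5, -0.3, 0.2, 0],
  [255, 2.9, -0.6, 0.3, 0],
  [255, 4.4, -1.0, 0.3, 0],
  [255, 5.8, -1.3, 0.3, 0],
  [255, 7.3, -1.6, 0.3, 0],
  [255, 8.8, -2.0, 0.3, 0],
  [255, 10.0, -2.2, 0.3, 0],
  [255, 10.0, -2.2, 0.3, 0],
])

```text
clock: 2.55
tool_pos: [0.5508, -0.1979, 0.1646]
ee_rot: [0.001, -0.623, 0.782, -0.001]
wrist_force: [-0.2, 0.4, 0.2]
finger_gap: 0.003
```

Run:
```python
from h import *
q=np.load('press.npz');s=robot.sense();p=s['tool_pos'];d=p-q['o'];print(s['clock'],p,d@q['ax'],d@q['ay'],s['wrist_force'])
d=snap('side','s2');cv2.imwrite('pics/s2.png',cv2.resize(d['frame'][180:390,150:400,::-1],None,fx=2.6,fy=2.6))
```

```text
2.55 [ 0.55078635 -0.19786175  0.16463456] 0.026885199637628778 -0.0016544020400102602 [-0.20081119  0.43442557  0.20688313]
```

View pics/s2.png

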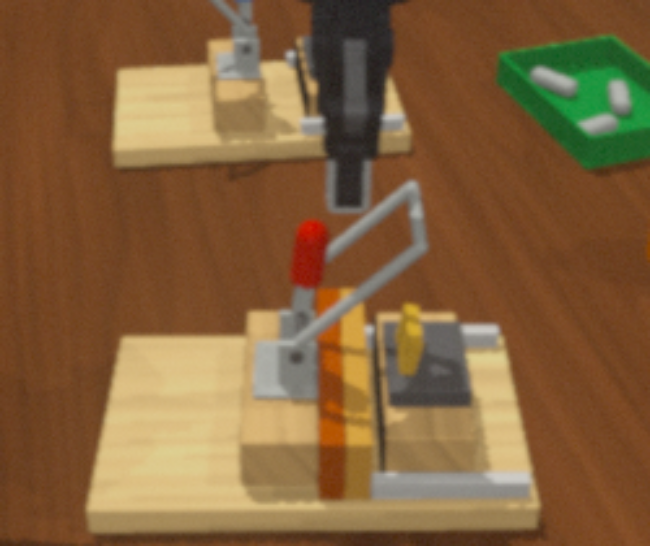

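The loop has gone past upright and is falling, with its bar at about (418,215) in the crop. I'll wait and look again.

Request:
carry_out([
  [255, 0.5, -0.1, 0, 0],
  [255, 1, -0.2, 0, 0],
  [255, 1, -0.2, 0, 0],
  [255, 1, -0.2, 0, 0],
  [255, 1, -0.2, 0, 0],
  [255, 1, -0.2, 0, 0],
])

```text
clock: 3.2
tool_pos: [0.559, -0.199, 0.1633]
ee_rot: [-0.0, -0.623, 0.782, 0.0]
wrist_force: [-0.2, 0.3, -0.4]
finger_gap: -0.001
```

Run:
```python
from h import *
q=np.load('press.npz');s=robot.sense();p=s['tool_pos'];d=p-q['o'];print(s['clock'],p,d@q['ax'],d@q['ay'],s['wrist_force'])
d=snap('side','s3');cv2.imwrite('pics/s3.png',cv2.resize(d['frame'][230:390,180:370,::-1],None,fx=3.5,fy=3.5))
```

```text
3.2 [ 0.55902561 -0.19896463  0.16327554] 0.03516268284205343 -0.0008894850274770486 [-0.17827659  0.30444137 -0.39800844]
```

View pics/s3.png

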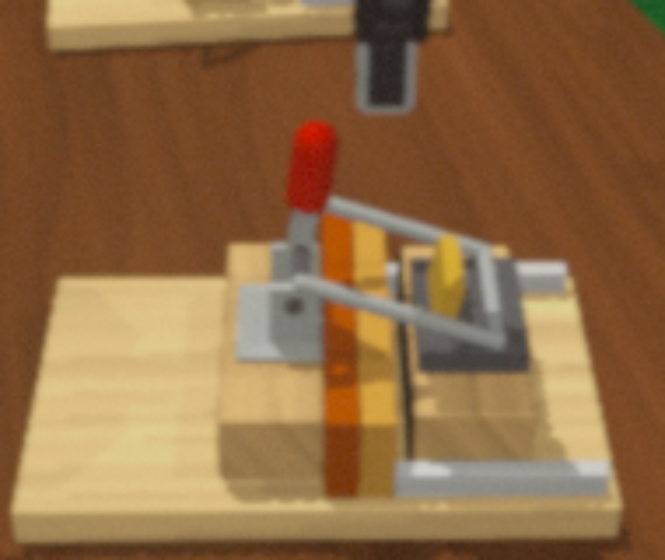

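Run:
```python
from h import *
q=np.load('press.npz');o,ax,ay=q['o'],q['ax'],q['ay']
s=pickle.load(open('pics/s3.pkl','rb'))
for u,v in [(484,248),(488,275),(495,300),(500,338),(315,135),(313,180)]:
    p=world(s,180+u/3.5,230+v/3.5);d=p-o;print(d@ax,d@ay,p[2])
```

```text
0.08329257234743556 0.02817799881395545 0.06808607905811993
0.08345183535455065 0.012131346968110258 0.06665333123748922
0.0846994373919432 -0.003899695952061765 0.06684159746957596
0.08405373016172178 -0.02809764767725141 0.06809362381310785
0.009734906065704966 -0.0021082126320100835 0.14852302237688025
0.009025206601573153 -0.0065829920956924455 0.13026145372274067
```

The loop is hooked: its bar is at x 0.083, z 0.067, lying low on the block behind the post. Now I move the fingertips to the keeper side of the grip and start pushing it back.

Request:
carry_out([
  [255, 0.7, -0.15, 0, 0],
  [255, 0.7, -0.15, -1.5, 0],
  [255, 0.7, -0.15, -2.9, 0],
  [255, -0.3, 0.05, -2.9, 0],
  [255, -1.5, 0.3, -2.9, 0],
  [255, -2.2, 0.5, -2.9, 0],
  [255, -3.0, 0.7, -2.9, 0],
  [255, -3.0, 0.7, -2.9, 0],
])

```text
clock: 4.05
tool_pos: [0.5282, -0.192, 0.135]
ee_rot: [-0.0, -0.623, 0.782, -0.0]
wrist_force: [-0.6, -0.9, -0.6]
finger_gap: -0.003
```

Run:
```python
from h import *
q=np.load('press.npz');s=robot.sense();p=s['tool_pos'];d=p-q['o'];print(s['clock'],p,d@q['ax'],d@q['ay'],s['wrist_force'])
d=snap('side','s4');cv2.imwrite('pics/s4.png',cv2.resize(d['frame'][230:390,180:370,::-1],None,fx=3.5,fy=3.5))
```

```text
4.05 [ 0.52821339 -0.19197359  0.13499178] 0.0035673731499796407 -0.000955834064170028 [-0.63814821 -0.94863327 -0.55523443]
```

View pics/s4.png

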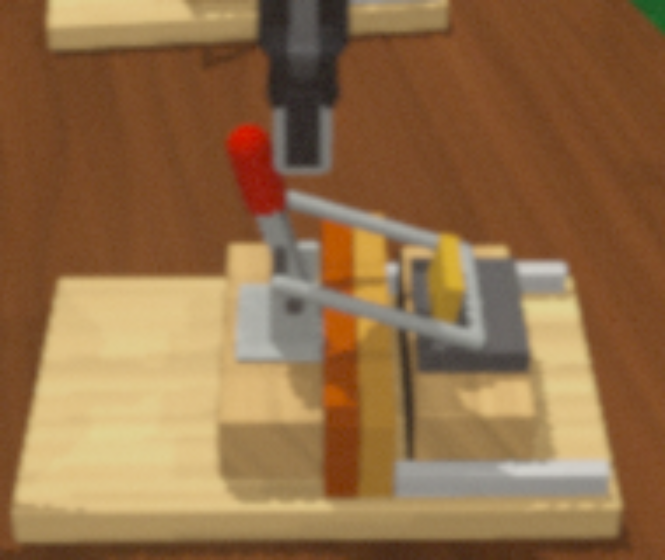

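The lever follows the fingertips to about 105°, and the bar has slid up to the keeper. I continue along the arc.

Request:
carry_out([
  [255, -0.8, 0.2, -0.2, 0],
  [255, -1.6, 0.35, -0.5, 0],
  [255, -2.3, 0.5, -0.7, 0],
  [255, -2.9, 0.7, -1.1, 0],
  [255, -3.5, 0.8, -1.6, 0],
  [255, -4.1, 0.95, -2.2, 0],
  [255, -4.1, 0.95, -2.2, 0],
])

```text
clock: 4.8
tool_pos: [0.4867, -0.1824, 0.1111]
ee_rot: [-0.001, -0.623, 0.782, 0.001]
wrist_force: [2.6, -1.8, 1.9]
finger_gap: 0.001
```

Run:
```python
from h import *
q=np.load('press.npz');s=robot.sense();p=s['tool_pos'];d=p-q['o'];print(s['clock'],p,d@q['ax'],d@q['ay'],s['wrist_force'])
d=snap('side','s5');cv2.imwrite('pics/s5.png',cv2.resize(d['frame'][230:390,180:370,::-1],None,fx=3.5,fy=3.5))
```

```text
4.8 [ 0.48672102 -0.18235075  0.11105644] -0.039026087945734526 -0.0008418871042769825 [ 2.56429212 -1.7632837   1.86309858]
```

View pics/s5.png

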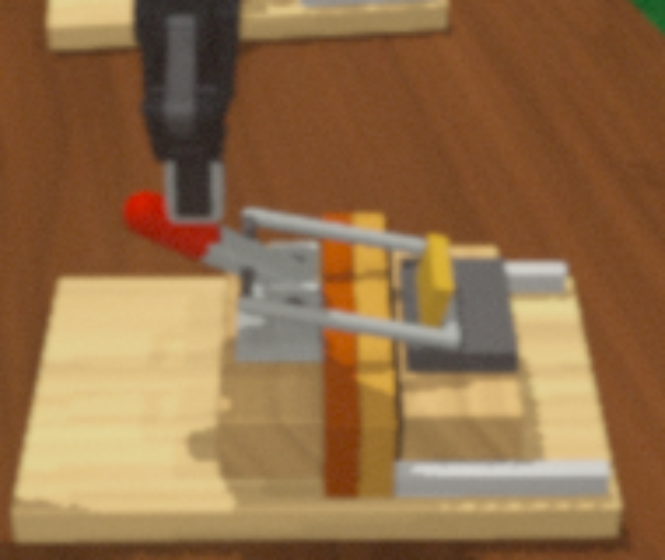

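The jaw is closing and the lever is at about 152°. I continue down.

Request:
carry_out([
  [255, -0.4, 0.1, -0.6, 0],
  [255, -0.8, 0.2, -1.2, 0],
  [255, -1.2, 0.25, -1.8, 0],
  [255, -1.5, 0.35, -2.3, 0],
  [255, -1.7, 0.4, -2.8, 0],
  [255, -1.8, 0.4, -3.2, 0],
  [255, -1.8, 0.4, -3.2, 0],
  [255, -1.8, 0.4, -3.2, 0],
])

```text
clock: 5.65
tool_pos: [0.4696, -0.1782, 0.0797]
ee_rot: [-0.0, -0.623, 0.782, 0.001]
wrist_force: [-0.1, -0.1, 0.8]
finger_gap: -0.002
```

Run:
```python
from h import *
q=np.load('press.npz');s=robot.sense();p=s['tool_pos'];d=p-q['o'];print(s['clock'],p,d@q['ax'],d@q['ay'],s['wrist_force'])
d=snap('side','s6');cv2.imwrite('pics/s6.png',cv2.resize(d['frame'][230:390,180:370,::-1],None,fx=3.5,fy=3.5))
```

```text
5.65 [ 0.46963872 -0.1782491   0.07974861] -0.05659295621765495 -0.0006585543579301624 [-0.08367232 -0.08977435  0.77719489]
```

View pics/s6.png

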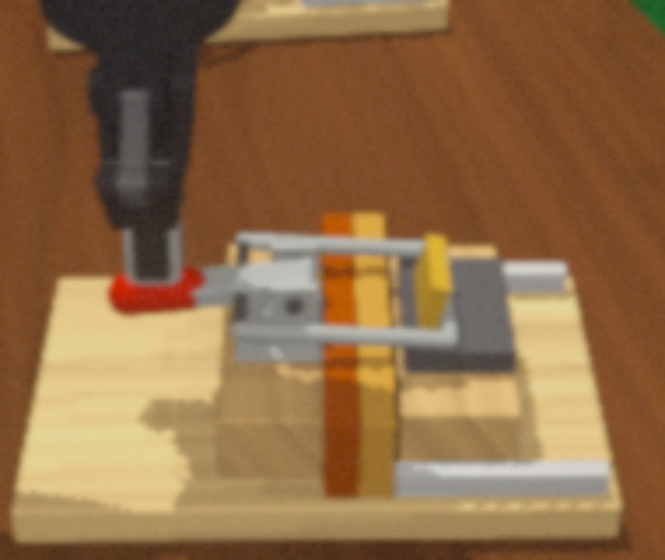

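The lever is about level. I press gently on to the stop and watch the force.

Request:
carry_out([
  [255, -0.2, 0, -0.1, 0],
  [255, -0.2, 0, -0.2, 0],
  [255, -0.2, 0, -0.3, 0],
  [255, -0.2, 0, -0.3, 0],
])

```text
clock: 6.1
tool_pos: [0.4682, -0.1786, 0.0775]
ee_rot: [-0.0, -0.623, 0.782, 0.0]
wrist_force: [-1.0, -0.2, 1.6]
finger_gap: 0.0
```

Request:
carry_out([
  [255, 0, 0, -0.1, 0],
  [255, 0, 0, -0.1, 0],
])

```text
clock: 6.3
tool_pos: [0.4683, -0.1787, 0.0772]
ee_rot: [-0.0, -0.623, 0.782, 0.0]
wrist_force: [-2.8, 1.6, 6.2]
finger_gap: 0.006
```

Request:
carry_out([
  [255, 0, 0, -0.15, 0],
  [255, 0, 0, -0.15, 0],
])

```text
clock: 6.5
tool_pos: [0.4684, -0.1787, 0.077]
ee_rot: [-0.0, -0.623, 0.782, 0.001]
wrist_force: [-5.7, 3.1, 13.4]
finger_gap: -0.001
```

Request:
carry_out([
  [255, 0, 0, -0.15, 0],
  [255, 0, 0, -0.15, 0],
])

```text
clock: 6.7
tool_pos: [0.4685, -0.1787, 0.0767]
ee_rot: [-0.001, -0.623, 0.782, 0.001]
wrist_force: [-8.5, 5.0, 19.4]
finger_gap: -0.002
```

The force rises to 19 N with no travel, so the lever is on its stop. I let go, straight up.

Request:
carry_out([
  [255, 0, 0, 1, 0],
  [255, 0, 0, 4, 0],
  [255, 0, 0, 8, 0],
  [255, -2, -4, 11, 0],
  [255, -4, -8, 13, 0],
  [255, -4, -12, 13, 0],
  [255, -4, -16, 13, 0],
  [255, -4, -16, 13, 0],
])

```text
clock: 7.5
tool_pos: [0.4278, -0.3428, 0.2038]
ee_rot: [-0.0, -0.621, 0.783, -0.001]
wrist_force: [0.0, 1.5, -0.0]
finger_gap: 0.006
```

Run:
```python
from h import *
s=robot.sense();print(s['clock'],s['tool_pos'],s['wrist_force'])
d=snap('side','s7');cv2.imwrite('pics/s7.png',cv2.resize(d['frame'][230:390,180:370,::-1],None,fx=3.5,fy=3.5))
t=snap('top','t7')
```

```text
7.5 [ 0.42776054 -0.34284659  0.2038329 ] [ 0.0490653   1.49807655 -0.04669468]
```

View pics/s7.png

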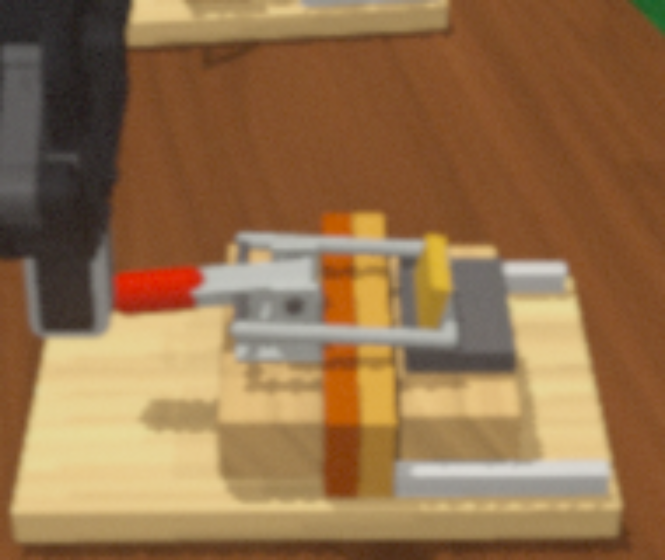

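View pics/t7.png

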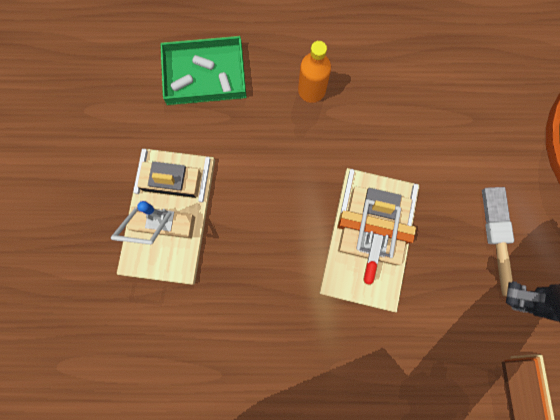

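Run:
```python
from h import *
q=np.load('press.npz');o,ax,ay=q['o'],q['ax'],q['ay']
t=pickle.load(open('pics/t7.pkl','rb'))
R=t['R'];P=[]
for v in range(190,290):
  for u in range(340,420):
    if t['depth'][v,u]>0:
      p=world(t,u,v);d=p-o;P.append((d@ax,d@ay,p[2]))
P=np.array(P)
for x in np.arange(-.085,-.03,.005):
  m=(abs(P[:,0]-x)<.0025)&(abs(P[:,1])<.012); print(round(x,3),P[m,2].max() if m.any() else None)
s=pickle.load(open('pics/s7.pkl','rb'))
for u,v in [(453,322),(453,335),(435,240),(442,245)]:
    p=world(s,180+u/3.5,230+v/3.5);d=p-o;print(d@ax,d@ay,p[2])
```

```text
-0.085 0.02139346638277551
-0.08 0.06920862116493284
-0.075 0.07856611746040423
-0.07 0.07932345261465469
-0.065 0.0782417102463699
-0.06 0.0806547032772729
-0.055 0.07964836772074443
-0.05 0.08059423260621217
-0.045 0.0802334568763055
-0.04 0.08020758082933027
-0.035 0.07917920315958175
-0.03 0.0782026158578915
0.06603965195191451 -0.01812688829832221 0.06775150817024045
0.06524824060382935 -0.026997561015552528 0.0688392195150997
0.06060242992545973 0.015526746134360518 0.08266806416444303
0.06334582051681463 0.012727498980516764 0.08226141600341069
```

I'll pin the lever angle down by comparing the grip's silhouette with the model in both views.

Run:
```python
from h import *
q=np.load('press.npz');o,ax,ay=q['o'],q['ax'],q['ay']
s=snap('side','s8');robot.sense()
hsv=cv2.cvtColor(s['frame'],cv2.COLOR_RGB2HSV)
m=((hsv[...,0]<5)|(hsv[...,0]>174))&(hsv[...,1]>215)&(hsv[...,2]>100)
m[:300]=0;m[:, :205]=0;m[:,245:]=0;m[325:]=0
v,u=np.nonzero(m);print(len(u),u.min(),u.max(),v.min(),v.max(),u.mean(),v.mean())
for c in range(213,238,2):
    k=v[u==c]; print(c,k.min() if len(k) else None,k.max() if len(k) else None, end=' | ')
print()
# axis slope over columns 216..234
cs=np.array([c for c in range(216,236) if (u==c).any()]);mid=np.array([v[u==c].mean() for c in cs]);print('slope',np.polyfit(cs,mid,1),np.polyval(np.polyfit(cs,mid,1),225))
def pt(th,r): return o+ax*r*np.cos(th)+np.array([0,0,.074+r*np.sin(th)])
for j in (1.85,1.92,1.97,2.02):
    th=np.radians(70)+j
    a=proj(s,pt(th,.04));b=proj(s,pt(th,.075));sl=(b[1]-a[1])/(b[0]-a[0]);print(j,a,b,sl,a[1]+sl*(225-a[0]))
print(proj(s,o+[0,0,.074]-.0155*ay))
```

```text
85 213 236 308 317 224.08235294117648 313.08235294117645
213 310 316 | 215 311 317 | 217 309 315 | 219 314 317 | 221 310 317 | 223 312 314 | 225 309 315 | 227 314 317 | 229 311 316 | 231 309 313 | 233 309 316 | 235 308 310 | 237 None None | 
slope [-1.89586466e-01  3.55679248e+02] 313.02229323308273
1.85 (np.float64(235.13236491805554), np.float64(309.03881191003177)) (np.float64(210.63414601776464), np.float64(307.83647708030776)) 0.04907845891236329 308.5415310547159
1.92 (np.float64(235.12027984306224), np.float64(310.5652760668075)) (np.float64(210.70063340824763), np.float64(310.70803625697056)) -0.005846120276317488 310.62444044
1.97 (np.float64(235.19512585471796), np.float64(311.6519296833713)) (np.float64(210.90468396342962), np.float64(312.7462558519466)) -0.045051719251258115 312.1112376311093
2.02 (np.float64(235.33901661074952), np.float64(312.73244690616946)) (np.float64(211.23750598282686), np.float64(314.7680247655041)) -0.08445851759085717 313.6056649224606
(np.float64(262.8631930301934), np.float64(317.6268118725512))
```

Run:
```python
from h import *
s=pickle.load(open('pics/s8.pkl','rb'));f=s['frame'].astype(int)
m=(f[...,0]>90)&(f[...,1]<50)&(f[...,2]<50);m[:300]=0;m[:,:205]=0;m[:,245:]=0;m[325:]=0
v,u=np.nonzero(m)
cs=np.arange(216,235);mid=np.array([v[u==c].mean() for c in cs]);n=[(u==c).sum() for c in cs];print(n);p=np.polyfit(cs,mid,1);print(p[0],np.polyval(p,225))
```

```text
[np.int64(10), np.int64(11), np.int64(11), np.int64(10), np.int64(10), np.int64(10), np.int64(10), np.int64(10), np.int64(10), np.int64(11), np.int64(10), np.int64(11), np.int64(11), np.int64(11), np.int64(10), np.int64(10), np.int64(10), np.int64(9), np.int64(6)]
-0.10584795321637488 312.1052631578948
```

Run:
```python
from rig import robot
print(robot.sign_off()); print(robot.sense()['clock'])
```

```text
the job is handed in; nothing more can be done
None
the job is handed in; nothing more can be done
```

The red press is clamped and the job is handed in at about 7.6 s of the 43 s allowed. With the shut fingertips I tipped the steel loop over the keeper, then swept the red lever back and down onto its stop and moved the arm clear. The press on the stop reached about 19 N vertically at the wrist.

**Loop hooked before the throw:** the bar lay at x 0.083 m, z 0.067 m in the press frame, with the lever still about upright.

**After letting go:**
- **Lever:** the side-view silhouette gives about 1.97 to 2.02 rad. Top-view depth was noisier, giving roughly 1.97. My first colour mask was too patchy to use, so I repeated it with a better one.
- **Loop bar:** it is low behind the keeper, at z about 0.068 m.
- **Jaw:** it looks closed on the staves in the side picture. I did not measure its travel directly. The bar sits at x 0.066 m against the keeper, which fits the jaw having been drawn in.
- **Blue press:** it looks unchanged in the top view.
- **Arm:** the gripper is clear of both presses, but in the top picture it is close to, and partly over, the brush at the right. The wrist force read about 1.5 N, and I did not check further whether it touches.

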